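Snap a fog head onto the header's quick coupler

ROBOT

A 7-joint arm with a two-finger parallel gripper is mounted at the origin on the work surface. World frame = base frame: x ahead of the robot, y to its left, z up, the work surface at z = 0. Lengths are in m, angles in rad, forces in N, time in s.
With the tool pointing down it reaches from about 0.35 to 0.9 m from the base axis. Payload 7.2 kg.
Tool frame: the origin (TCP) lies where the fingers leave the gripper's body, on its centre line; the fingertips stand 73 mm ahead of it and the grasp point (between the pads) lies 54 mm ahead of it; z points along the fingers, y is the line along which they close (so a half turn about z gives the same grasp; the last joint's range is limited). The gripper opens to 85 mm and grips with 20 to 120 N. Pads are 22 mm wide; open, the fingers measure 114 mm over their backs; the gripper's body (76 mm by 85 mm) begins 54 mm behind the grasp point. The pads swing forward as they close: fully open they stand 13 mm farther back than shut.
Start: joints at [-1.382, 0.411, -0.013, 1.596, 0.006, 1.134, -0.082], TCP at [0.159, 0.605, 0.304] pointing down, gripper open.
Joint ranges: [-2.95, 2.95], [-0.29, 1.99], [-1.47, 1.44], [0.14, 2.54], [-1.03, 4.17], [0.13, 1.85], [-2.86, 2.86]. Speed limits (rad/s): [2.39, 2.39, 3.01, 3.01, 3.14, 3.14, 3.14].

INTERFACE

Orientations are given as a unit quaternion [w, x, y, z].
In Python, from station import robot gives the robot as it stands. The module is installed in compiled form; this text tells all that it offers.
- The arm moves only by the tool servo_tool, never from a script. Its argument "steps" is a list of rows, each a list of 7 numbers: the opening, from 0 (shut) to 1 (fully open), then the shift along the tool's x, y, z in cm, then the turn, a rotation vector about the tool's x, y, z in degrees. A call has 1 to 5 rows; each row shifts and turns the commanded pose from where the row before left it, along the tool's axes as they then stand; what a row does not reach is not made up. A row lasts 1/10 s, in which the tool goes at most 50 mm and 8.59 degrees, less where a joint would pass 70% of its speed; a pose out of reach is approached as far as the arm can. A call is refused whole if a number of a shift passes 5 or a number of a turn 8.59, either way. A call with a gripper value outside its range is refused whole. The fingers move at their own pace and stop on an object; the grip force is fixed at half the most. Time passes only in rows, so rows that do not move let the fingers close. It gives the time, the measured TCP pose, the force, the opening and the grip force at its end, in the units of the state.
- robot.get_state(): the state, without advancing time (a new reading comes with each control period).
- robot.grab_frame(name): name is "scene" or "top" or "wrist"; returns a dict with "pixels" (400x640x3 uint8, red, green, blue), "vfov" (degrees; the focal length in pixels is half the picture's height over the tangent of half this angle, whatever the lens; pixels are square), "cx", "cy" (the principal point, pixels), "cam_to_world" (4x4, takes a point from camera to world coordinates). Camera axes: x right, y down, z forward; pixel columns grow to the right and rows downward; lengths in m; the calibration is good to about 2 mm. A picture is of the moment at which its call begins. There is no depth.
- robot.job_done(): hands the job in; it is judged then, once.
Trained networks look in a picture, given as the dict that the camera call returned (one of the last four; its "shot" number tells which), for a name from the list of things; names that differ only in an ending like _2 or _b are one class to them, and where a whole thing is asked for, a point or a joint stands for the part that bears it (a point fixed in the world has none). Each returns a list of dicts, best first, with "p" (0 to 1); they miss things now and then, are a little off and sometimes report something else, mostly with a low value. They report only what shows in the picture. A call takes as long as a camera call. They do not tell look-alikes from the thing itself.
- robot.find_in(picture, target): "xyz" ([x, y, z] in m, in world coordinates, good to about 4 mm: the middle of the surface that is visible of it).
- robot.spot_point(picture, target): "xyz" ([x, y, z] in m, in world coordinates, good to about 4 mm: a listed point, or the origin of a listed thing).
The state is a dict: "time_s": time; "q": joint angles; "joint_velocities": joint speeds; "tau": joint torques, N m; "eef_pos": TCP position; "orientation": TCP orientation; "ft_force": force on the tool from outside, world axes, zero at the start; "ft_torque": the same for the moment, N m; "grip_width": finger opening in m; "gripper_force": force on a finger pad.
Only numpy, scipy, OpenCV 4.12 (cv2) and the standard library are available. Lean on these libraries where they do the work, as an engineer would, in place of code of your own. Each camera call takes 0.05 s, during which the arm holds its last target. There are 200 camera calls.

TASK

Fit the tall fog head from the wooden stand to the upright quick coupler on the water header. First pull the coupler's ribbed sleeve back, straight down, until it catches and stays back when you let go; then push the head's plug gently straight in until it is fully home and the sleeve springs forward over it by itself, and let go. Push no harder than the coupler needs, and leave everything else where it is.

Things in the scene. Friction and masses are not known exactly. Their poses are not given: they have to be found in the camera images.
- header: the water header, fixed: a galvanised plate 110 x 290 x 6 mm on 10 mm feet with a horizontal 34 mm pipe along its y (axis 45 mm above the plate's underside, y from -58 to +256 mm) and one upright quick coupler. Origin on the coupler's axis at the plate's underside, z up. The coupler, from below: brass hex 40 mm across flats and 12 mm high, then a brass body 33 mm wide with a steel sleeve round it
- tee (a point): top of the pipe tee under the coupler, on its axis, 60.5 mm above the header's origin. The coupler stands on a pipe nipple of differing length: its mouth (flat upper end of its brass body) is 61.5 to 77.5 mm above this point, to be found by touch or sight, and does not move. The hex ends 50 mm below the mouth. The bore is 22 mm wide with a 2 mm bevel at the mouth
- sleeve (a joint): pull-back (down) in m of the ribbed round sleeve, 48 mm wide, 36 mm long, top rim 2 mm below the mouth when forward. 0 = forward (as at the start), 0.011 = solid stop; its spring resists with 10 to 15 N. Past 0.009 it catches, and when let go it stays at about 0.007 until a plug is pushed home. While it is forward, balls inside close the bore: a plug stops after 10 mm, not to be forced
- fog_head: the tall fog head, loose, about 0.35 kg, upright in one hole of the stand: brass plug below, brass hex, steel barrel, bevelled top with small brass nozzles; 109 mm tall. Origin at the centre of the plug's tip, z up its axis. Plug 20.5 mm wide, 36 mm long, tip bevelled 1 mm, with a waist (13.5 mm wide) 17 to 27.5 mm above the tip. Hex (33 mm across flats) from 36 to 46 mm
- head_shoulder (a point): centre of the fog head's shoulder (underside of its hex), 36 mm above the plug's tip; home is when it lies on the coupler's mouth, a solid stop. From 8.5 mm deep on, the plug pushes down a spring collar in the bore: 7 N at first, 15 N just before home. About 1 mm before home the plug locks and the sleeve springs forward; let go earlier and it is pushed out. Locked, it may rise again by up to 3 mm
- head_barrel (a point): on the fog head's axis, 66 mm above the plug's tip, in its round steel barrel (36 mm wide, from 46 to 91 mm above the tip): a good height to grip it
- gauge (a point): centre of the face of the pressure gauge on the header, 52 mm wide, face up, 95 mm above the header's origin, 105 mm from the coupler along the header's y. A ball valve with a short black lever (at z = 78 mm) is 98 mm further on
- stand: wooden block fixed to the bench, 85 x 180 mm and 60 mm high, with two upright through holes 28 mm wide, 45 mm either side of the centre along its y. A head stands in each, its shoulder on the block's top. Origin at the centre of its underside
- blank_plug: short blanking plug, loose, in the other hole of the stand: same plug, but only a hex and a flat steel cap 34 mm wide, 24 mm above the block's top. Not needed. Origin at its plug's tip
- wrench: a 200 mm wrench lying on the bench, loose. Not needed
- paste: a small jar of thread paste, 54 mm wide and 65 mm tall, loose. Not needed. Origin at the centre of its underside
Not all that is in view belongs to the job. What is shaped like the fog_head but green is not meant.

How it is judged:
By the outcome, as a careful person would: the job done as asked, in the order asked, and still so for the second after the job is handed in, with the robot touching nothing.
It also fails if it takes over 67 s, if anything falls off the work surface, if the arm or the gripper's body presses on something with over 40 N, if the wrist force passes 120 N, or if a joint passes its speed limit or range.

## Working session

There is one attempt and no reset: what is moved stays moved. The work goes in short steps, Python scripts to look and compute and a tool call to move; the robot and the scene stay as the last step left them, time stands still between calls to the robot, and variables do not carry over. Pictures are saved under pics/ and viewed, at most 10 in all, crops included, and the job is handed in when it is done.

Besides the shell and the picture viewer there is one more tool, called as name([rows], argument=value, ...), one row to a line, values as JSON. servo_tool: Moves the arm, as the interface text tells. Its arguments: {"type":"object","properties":{"steps":{"type":"array","items":{"type":"array","items":{"type":"number"}}}},"required":["steps"]}

```bash
mkdir -p pics
cat > h.py <<'E'
import numpy as np, cv2
from station import robot
def save(f,n): cv2.imwrite('pics/'+n,f['pixels'][:,:,::-1])
def proj(f,p):
    T=np.linalg.inv(f['cam_to_world']); c=T[:3,:3]@np.array(p)+T[:3,3]
    F=200/np.tan(np.radians(f['vfov']/2)); return F*c[0]/c[2]+f['cx'],F*c[1]/c[2]+f['cy']
def ray(f,u,v,z):
    F=200/np.tan(np.radians(f['vfov']/2)); M=np.array(f['cam_to_world'])
    d=M[:3,:3]@np.array([(u-f['cx'])/F,(v-f['cy'])/F,1]); o=M[:3,3]
    return o+d*(z-o[2])/d[2]
E
python3 - <<'E'
from h import *
np.set_printoptions(precision=4,suppress=True)
for n in ['scene','top']:
    f=robot.grab_frame(n); save(f,n+'0.png'); print(n,f['vfov'],np.array(f['cam_to_world']).round(3).tolist())
    for t in ['header','tee','sleeve','fog_head','head_shoulder','head_barrel','gauge','stand','blank_plug','paste','wrench']:
        r=robot.spot_point(f,t); print(t,[(np.round(d['xyz'],3).tolist(),round(d['p'],2)) for d in r[:3]])
    
s=robot.get_state(); print(s)
E
```

```text
scene 45.703744511324686 [[0.162, 0.816, -0.555, 1.142], [0.987, -0.137, 0.087, -0.087], [-0.006, -0.562, -0.827, 0.905], [0.0, 0.0, 0.0, 1.0]]
header [([0.537, 0.062, 0.007], 0.57)]
tee [([0.533, 0.06, 0.072], 0.84), ([0.482, -0.217, 0.025], 0.48)]Traceback (most recent call last):
  File "<stdin>", line 6, in <module>
ValueError: it knows: blank_plug, fog_head, gauge, head_barrel, head_shoulder, header, paste, stand, tee, wrench
```

Run:
```python
from h import *
for n in ['scene','top']:
    f=robot.grab_frame(n); save(f,n+'0.png'); print(n,f['vfov'],np.array(f['cam_to_world']).round(3).tolist())
    for t in ['header','tee','fog_head','head_shoulder','head_barrel','gauge','stand','blank_plug','paste']:
        r=robot.spot_point(f,t); print(t,[(np.round(d['xyz'],3).tolist(),round(d['p'],2)) for d in r[:3]])
s=robot.get_state(); print({k:np.round(v,3).tolist() for k,v in s.items()})
```

```text
scene 45.703744511324686 [[0.162, 0.816, -0.555, 1.142], [0.987, -0.137, 0.087, -0.087], [-0.006, -0.562, -0.827, 0.905], [0.0, 0.0, 0.0, 1.0]]
header [([0.537, 0.06, 0.011], 0.95), ([0.532, 0.058, 0.076], 0.61)]
tee [([0.532, 0.062, 0.075], 0.63)]
fog_head [([0.473, -0.309, 0.025], 0.98), ([0.59, -0.303, -0.002], 0.82)]
head_shoulder [([0.587, -0.308, 0.036], 0.88), ([0.468, -0.31, 0.06], 0.83)]
head_barrel [([0.474, -0.31, 0.089], 0.97), ([0.588, -0.303, 0.065], 0.92), ([0.535, 0.062, 0.073], 0.61)]
gauge [([0.514, 0.162, 0.109], 0.89)]
stand [([0.475, -0.264, 0.001], 0.86)]
blank_plug [([0.476, -0.218, 0.028], 0.69)]
paste [([0.716, -0.002, -0.002], 0.8)]
top 47.14473906606781 [[0.008, -0.987, 0.164, 0.455], [-1.0, -0.008, 0.0, -0.02], [0.001, -0.164, -0.987, 0.959], [0.0, 0.0, 0.0, 1.0]]
header [([0.532, 0.061, 0.011], 0.85)]
tee [([0.535, 0.057, 0.069], 0.7)]
fog_head [([0.472, -0.312, 0.023], 0.92), ([0.587, -0.306, 0.001], 0.74)]
head_shoulder [([0.589, -0.304, 0.036], 0.85), ([0.468, -0.31, 0.058], 0.66)]
head_barrel [([0.469, -0.307, 0.089], 0.96), ([0.583, -0.3, 0.066], 0.82), ([0.689, -0.209, 0.001], 0.59)]
gauge [([0.511, 0.168, 0.104], 0.66)]
stand []
blank_plug [([0.482, -0.217, 0.025], 0.8)]
paste [([0.714, 0.001, 0.002], 0.57)]
{'time_s': 1.15, 'q': [-1.382, 0.411, -0.013, 1.596, 0.006, 1.134, -0.082], 'joint_velocities': [-0.0, 0.002, 0.001, -0.001, -0.001, -0.001, -0.001], 'tau': [-0.0, -60.042, 0.681, -29.974, 0.014, 0.002, -0.0], 'eef_pos': [0.159, 0.605, 0.304], 'orientation': [0.0, 0.128, 0.992, 0.0], 'ft_force': [0.321, 0.68, 0.131], 'ft_torque': [0.005, 0.019, 0.015], 'gripper_force': 0.0, 'grip_width': 0.085}
```

View pics/scene0.png

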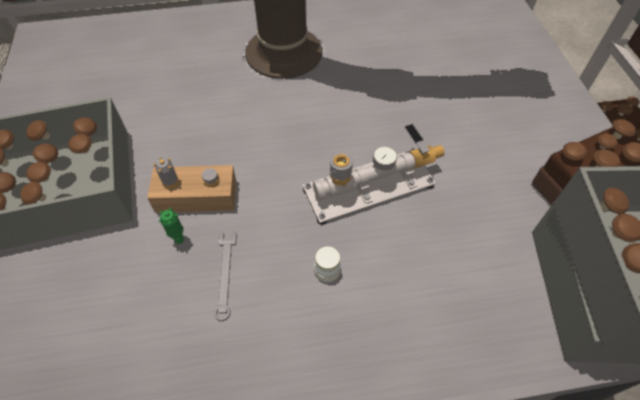

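View pics/top0.png

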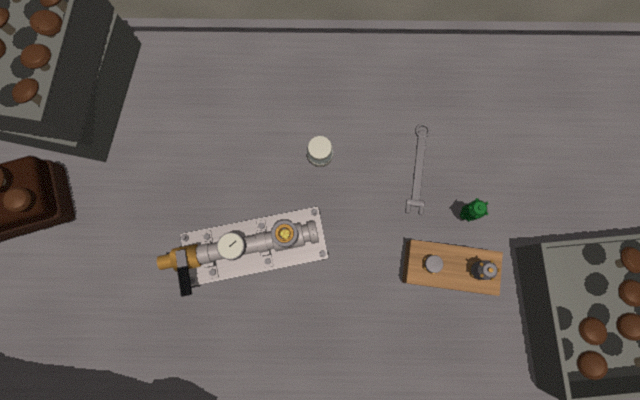

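The scene picture shows the coupler at about (340,163), the gauge at (385,158), the fog head at (165,172) in the stand and the green look-alike at (172,228). The top picture agrees, with the coupler at (285,233), the fog head at (488,270) and green at (475,210). Next I plan a move to above the coupler, with the fingers closing across the header.

```bash
cat >> h.py <<'E'
from scipy.spatial.transform import Rotation as Ro
def pose():
    s=robot.get_state(); q=s['orientation']; return s,np.array(s['eef_pos']),Ro.from_quat([q[1],q[2],q[3],q[0]])
def down(yaw): # tool down, tool y axis at yaw (deg, world)
    c,s_=np.cos(np.radians(yaw)),np.sin(np.radians(yaw)); y=np.array([c,s_,0]);z=np.array([0,0,-1.]);x=np.cross(y,z)
    return Ro.from_matrix(np.c_[x,y,z])
def plan(target,yaw,n=None,g=1,p=None,R=None):
    if p is None: _,p,R=pose()
    D=down(yaw); target=np.array(target,float)
    rv=(R.inv()*D).as_rotvec(degrees=True); d=np.linalg.norm(target-p)
    n=n or int(max(np.ceil(d/0.045),np.ceil(np.linalg.norm(rv)/8),1))
    for k in range(n):
        sh=(R.inv().apply(target-p)/(n-k)*100).round(2); t=((R.inv()*D).as_rotvec(degrees=True)/(n-k)).round(2)
        print([g,*sh.tolist(),*t.tolist()])
        p=p+R.apply(sh/100); R=R*Ro.from_rotvec(t,degrees=True)
    return p,R
E
python3 - <<'E'
from h import *
s,p,R=pose()
f=robot.grab_frame('wrist'); M=np.array(f['cam_to_world']); print(f['vfov'],f['cx'],f['cy'])
print((R.inv().as_matrix()@M[:3,:3]).round(3), R.inv().apply(M[:3,3]-p).round(4))
plan([0.533,0.06,0.30],11)
E
```

```text
61.88791867421794 322.6709473557686 196.6276321240626
[[-0.    -0.946 -0.323]
 [ 1.     0.    -0.   ]
 [ 0.001 -0.323  0.946]] [ 0.0832  0.0005 -0.0709]
[1, -3.34, -2.88, 0.03, 0.0, -0.0, 4.29]
[1, -3.54, -2.62, 0.03, -0.0, -0.0, 4.29]
[1, -3.73, -2.35, 0.03, -0.0, -0.0, 4.29]
[1, -3.89, -2.06, 0.02, -0.0, -0.0, 4.28]
[1, -4.03, -1.77, 0.03, -0.0, -0.0, 4.29]
[1, -4.16, -1.46, 0.02, -0.0, -0.0, 4.28]
[1, -4.25, -1.14, 0.03, -0.0, -0.0, 4.29]
[1, -4.33, -0.82, 0.02, -0.0, -0.0, 4.28]
[1, -4.38, -0.5, 0.03, -0.0, -0.0, 4.29]
[1, -4.4, -0.17, 0.02, -0.0, -0.0, 4.28]
[1, -4.4, 0.16, 0.03, -0.0, -0.0, 4.29]
[1, -4.38, 0.49, 0.02, -0.0, -0.0, 4.28]
[1, -4.33, 0.81, 0.03, -0.0, -0.0, 4.29]
[1, -4.25, 1.13, 0.02, -0.0, -0.0, 4.28]
[1, -4.16, 1.45, 0.03, -0.0, -0.0, 4.29]
```

servo_tool([
  [1,-3.34,-2.88,0,0,0,4.29],
  [1,-3.54,-2.62,0,0,0,4.29],
  [1,-3.73,-2.35,0,0,0,4.29],
  [1,-3.89,-2.06,0,0,0,4.28],
  [1,-4.03,-1.77,0,0,0,4.29],
])

```text
time_s: 1.7
eef_pos: [0.2843, 0.4214, 0.3041]
orientation: [-0.0, 0.312, 0.95, 0.0]
ft_force: [1.0, 0.6, 0.5]
grip_width: 0.0853
gripper_force: 0.0
```

servo_tool([
  [1,-4.16,-1.46,0,0,0,4.28],
  [1,-4.25,-1.14,0,0,0,4.29],
  [1,-4.33,-0.82,0,0,0,4.28],
  [1,-4.38,-0.5,0,0,0,4.29],
  [1,-4.4,-0.17,0,0,0,4.28],
])

```text
time_s: 2.2
eef_pos: [0.4091, 0.2399, 0.3043]
orientation: [0.0, 0.483, 0.876, 0.0]
ft_force: [0.9, -0.2, 0.7]
grip_width: 0.0855
gripper_force: 0.0
```

servo_tool([
  [1,-4.4,0.16,0,0,0,4.29],
  [1,-4.38,0.49,0,0,0,4.28],
  [1,-4.33,0.81,0,0,0,4.29],
  [1,-4.25,1.13,0,0,0,4.28],
  [1,-4.16,1.45,0,0,0,4.29],
])

```text
time_s: 2.7
eef_pos: [0.5338, 0.0585, 0.3042]
orientation: [0.0, 0.637, 0.771, 0.0]
ft_force: [-0.2, 1.0, 0.2]
grip_width: 0.0853
gripper_force: 0.0
```

servo_tool([
  [1,0,0,0,0,0,0],
  [1,0,0,0,0,0,0],
])

```text
time_s: 2.9
eef_pos: [0.5331, 0.0591, 0.3037]
orientation: [-0.0, 0.637, 0.771, -0.0]
ft_force: [-1.2, 0.3, -0.0]
grip_width: 0.0853
gripper_force: 0.0
```

Run:
```python
from h import *
s,p,R=pose()
f=robot.grab_frame('wrist'); save(f,'w1.png'); print(s['time_s'],p.round(4),R.as_matrix().round(3).tolist())
for t in ['header','tee','gauge']:
    print(t,[(np.round(d['xyz'],4).tolist(),round(d['p'],2)) for d in robot.spot_point(f,t)[:2]])
for z in (.132,.140,.148): print(proj(f,[.533,.06,z]))
```

```text
2.9 [0.5331 0.0591 0.3037] [[-0.189, 0.982, -0.0], [0.982, 0.189, -0.0], [-0.0, -0.0, -1.0]]
header [([0.5361, 0.0566, 0.0071], 0.91)]
tee []
gauge [([0.5082, 0.162, 0.1049], 0.97)]
(np.float64(322.39200552642956), np.float64(196.43380757266306))
(np.float64(322.38189892818934), np.float64(199.9007831894998))
(np.float64(322.37115812829586), np.float64(203.58531585325485))
```

View pics/w1.png

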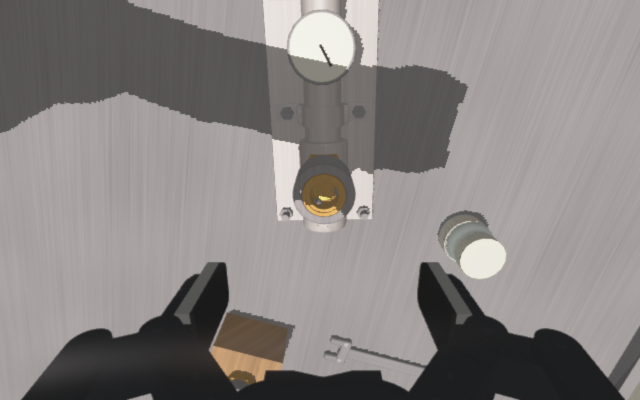

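The wrist picture shows the coupler mouth at about (322,195) and the gauge at (321,47), so the header runs straight up the image and the yaw is right. I'll enlarge the coupler in all three cameras to find the mouth's centre and height.

Run:
```python
from h import *
f={n:robot.grab_frame(n) for n in ('wrist','scene','top')}
np.save('f1.npy',f,allow_pickle=True)
box={'wrist':(282,150,80),'scene':(320,145,40),'top':(265,213,40)}
im=[]
for n,(x,y,w) in box.items():
    im.append(cv2.resize(f[n]['pixels'][y:y+w,x:x+w],(260,260) ,interpolation=cv2.INTER_CUBIC))
cv2.imwrite('pics/c1.png',np.hstack(im)[:,:,::-1])
```

```text
(no output)
```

View pics/c1.png

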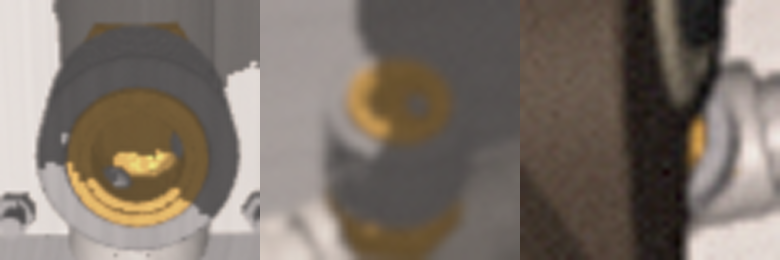

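The mouth ring's centre is at about (324.0,198.7) in the wrist picture and (341.0,160.0) in the scene picture. I'll triangulate from these.

Run:
```python
from h import *
f=np.load('f1.npy',allow_pickle=True).item()
im=cv2.imread('pics/top0.png'); hsv=cv2.cvtColor(im,cv2.COLOR_BGR2HSV)
m=cv2.inRange(hsv[215:250,265:305],(12,110,60),(32,255,255)); ys,xs=np.nonzero(m); print('top brass',xs.min()+265,xs.max()+265,ys.min()+215,ys.max()+215)
tu,tv=(xs.min()+xs.max())/2+265,(ys.min()+ys.max())/2+215
for z in (.128,.132,.136,.14,.144,.148,.152):
    print(z,ray(f['wrist'],324,198.7,z)[:2].round(4),ray(f['scene'],341,160,z)[:2].round(4),ray(f['top'],tu,tv,z)[:2].round(4))
```

```text
top brass 275 293 224 242
0.128 [0.5341 0.0595] [0.5285 0.0641] [0.5344 0.0624]
0.132 [0.5338 0.0609] [0.5317 0.0633] [0.534 0.062]
0.136 [0.5336 0.0622] [0.5349 0.0625] [0.5337 0.0616]
0.14 [0.5333 0.0636] [0.538  0.0618] [0.5333 0.0612]
0.144 [0.533 0.065] [0.5412 0.061 ] [0.5329 0.0608]
0.148 [0.5327 0.0663] [0.5443 0.0602] [0.5325 0.0604]
0.152 [0.5324 0.0677] [0.5475 0.0594] [0.5321 0.06  ]
```

The three cameras agree on a mouth at (0.5337, 0.0618, 0.135), which lies inside the allowed range of 0.132 to 0.148. I'll descend and grip the sleeve at mid height.

servo_tool([
  [1,0.25,0.11,3,0,0,0],
  [1,0,0,3.5,0,0,0],
  [1,0,0,3.5,0,0,0],
  [1,0,0,2.5,0,0,0],
  [1,0,0,1,0,0,0],
])

```text
time_s: 3.75
eef_pos: [0.5322, 0.0631, 0.1667]
orientation: [-0.001, 0.636, 0.772, -0.001]
ft_force: [-0.3, 0.5, 0.4]
grip_width: 0.0854
gripper_force: 0.0
```

servo_tool([
  [0.65,0,0,0,0,0,0],
  [0.65,0,0,0,0,0,0],
  [0.6,0,0,0,0,0,0],
])

```text
time_s: 4.05
eef_pos: [0.5344, 0.0628, 0.1703]
orientation: [0.001, 0.636, 0.772, 0.001]
ft_force: [0.7, -0.4, 0.8]
grip_width: 0.0512
gripper_force: 0.0
```

Run:
```python
from h import *
f=robot.grab_frame('wrist'); save(f,'w2.png')
s,p,R=pose(); print(s['time_s'],p.round(4),s['ft_force'],s['grip_width'])
```

```text
4.1 [0.5343 0.0628 0.1703] [0.28000476 0.19618258 0.21376165] 0.05122016829961014
```

View pics/w2.png

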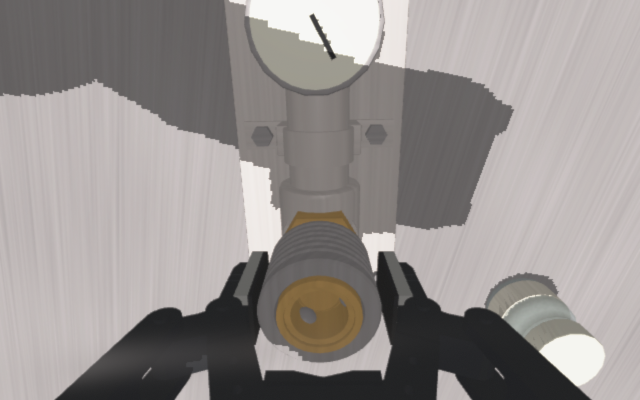

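The fingers straddle the sleeve evenly, with the pads at x≈250 and 390 and the mouth ring at about (319,314). Now I close.

servo_tool([
  [0.3,0,0,0,0,0,0],
  [0.3,0,0,0,0,0,0],
  [0.3,0,0,0,0,0,0],
  [0.3,0,0,0,0,0,0],
])

```text
time_s: 4.5
eef_pos: [0.5333, 0.0626, 0.1701]
orientation: [-0.0, 0.636, 0.772, 0.0]
ft_force: [-4.1, -0.6, 7.3]
grip_width: 0.0471
gripper_force: 62.0
```

Run:
```python
from h import *
s,p,R=pose(); print(s['time_s'],p.round(4),np.round(s['ft_force'],2),np.round(s['ft_torque'],3),s['grip_width'],s['gripper_force'])
f=robot.grab_frame('wrist')
im=f['pixels'][:,:,::-1]; hsv=cv2.cvtColor(np.ascontiguousarray(im),cv2.COLOR_BGR2HSV)
m=cv2.inRange(hsv,(12,100,40),(32,255,255)); m[:265]=0
c=max(cv2.findContours(m,cv2.RETR_EXTERNAL,cv2.CHAIN_APPROX_NONE)[0],key=cv2.contourArea)
e=cv2.fitEllipse(cv2.convexHull(c)); print(e)
for z in (.131,.135,.139): print(z,ray(f,*e[0],z).round(4))
```

```text
4.5 [0.5333 0.0626 0.1701] [-4.14 -0.56  7.31] [-0.175  1.129  0.131] 0.047131374405105834 62.01183533848962
((322.2973937988281, 313.86297607421875), (77.90857696533203, 87.73834991455078), 90.28764343261719)
0.131 [0.534  0.0597 0.131 ]
0.135 [0.5334 0.0628 0.135 ]
0.139 [0.5328 0.0659 0.139 ]
```

servo_tool([
  [0.3,0,0,0.25,0,0,0],
  [0.3,0,0,0.25,0,0,0],
  [0.3,0,0,0.25,0,0,0],
  [0.3,0,0,0.1,0,0,0],
  [0.3,0,0,0,0,0,0],
])

```text
time_s: 5.05
eef_pos: [0.5333, 0.0626, 0.1618]
orientation: [-0.0, 0.636, 0.772, 0.0]
ft_force: [-4.6, -0.2, 11.5]
grip_width: 0.0471
gripper_force: 62.2
```

servo_tool([
  [0.3,0,0,0.1,0,0,0],
  [0.3,0,0,0,0,0,0],
])

```text
time_s: 5.25
eef_pos: [0.5333, 0.0626, 0.1609]
orientation: [-0.0, 0.636, 0.772, 0.0]
ft_force: [-5.2, -0.9, 11.2]
grip_width: 0.0476
gripper_force: 62.3
```

servo_tool([
  [0.3,0,0,0.07,0,0,0],
  [0.3,0,0,0,0,0,0],
])

```text
time_s: 5.45
eef_pos: [0.5333, 0.0626, 0.1602]
orientation: [-0.0, 0.636, 0.772, 0.0]
ft_force: [-5.0, -0.1, 11.0]
grip_width: 0.047
gripper_force: 62.3
```

servo_tool([
  [0.3,0,0,0.05,0,0,0],
  [0.3,0,0,0,0,0,0],
])

```text
time_s: 5.65
eef_pos: [0.5333, 0.0626, 0.1598]
orientation: [-0.0, 0.636, 0.772, 0.0]
ft_force: [-5.6, -0.2, 10.4]
grip_width: 0.0471
gripper_force: 62.3
```

servo_tool([
  [0.3,0,0,0.05,0,0,0],
  [0.3,0,0,0,0,0,0],
])

```text
time_s: 5.85
eef_pos: [0.5333, 0.0626, 0.1596]
orientation: [-0.0, 0.636, 0.772, 0.0]
ft_force: [-6.3, 0.2, 15.2]
grip_width: 0.0471
gripper_force: 62.9
```

Run:
```python
from h import *
f=robot.grab_frame('wrist'); save(f,'w3.png')
```

```text
(no output)
```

View pics/w3.png

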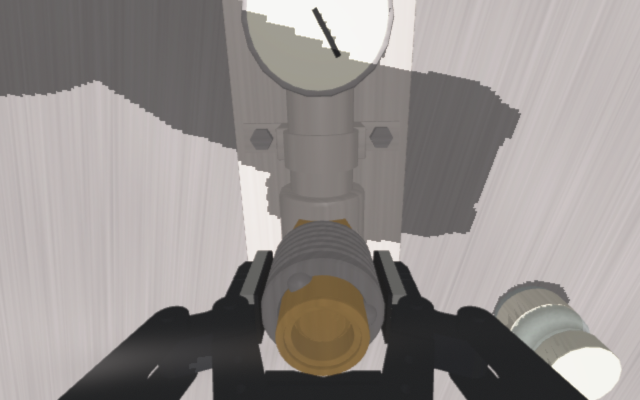

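The force jumped to 15 N, so the sleeve is at its stop. The picture agrees: the rim is well below the mouth ring at (322,335). I'll release, rise and check that it stays back.

servo_tool([
  [1,0,0,0,0,0,0],
  [1,0,0,0,0,0,0],
  [1,0,0,0,0,0,0],
  [1,0,0,0,0,0,0],
])

```text
time_s: 6.3
eef_pos: [0.5337, 0.0627, 0.1577]
orientation: [0.0, 0.636, 0.772, 0.0]
ft_force: [0.5, -0.9, -0.4]
grip_width: 0.0856
gripper_force: 0.0
```

servo_tool([
  [1,0,0,-1.5,0,0,0],
  [1,0,0,-3.5,0,0,0],
  [1,0,0,-3.5,0,0,0],
  [1,0,0,0,0,0,0],
  [1,0,0,0,0,0,0],
])

```text
time_s: 6.8
eef_pos: [0.5338, 0.0628, 0.2432]
orientation: [0.0, 0.636, 0.772, 0.001]
ft_force: [-0.1, -0.0, -0.8]
grip_width: 0.0852
gripper_force: 0.0
```

Run:
```python
from h import *
robot.get_state()
f=robot.grab_frame('wrist'); save(f,'w4.png'); s,p,R=pose(); print(s['time_s'],p.round(4))
im=np.ascontiguousarray(f['pixels'][:,:,::-1]); hsv=cv2.cvtColor(im,cv2.COLOR_BGR2HSV)
u,v=map(int,proj(f,[.5333,.0622,.135])); print(u,v)
m=cv2.inRange(hsv,(12,100,40),(32,255,255)); m[:v-45]=0; m[v+60:]=0
cs=cv2.findContours(m,cv2.RETR_EXTERNAL,cv2.CHAIN_APPROX_NONE)[0]; c=max(cs,key=cv2.contourArea); print(cv2.boundingRect(c))
cv2.imwrite('pics/w4c.png',cv2.resize(im[v-60:v+60,u-80:u+80],None,fx=4,fy=4,interpolation=cv2.INTER_CUBIC))
plan([.471,-.310,.26],180*np.arctan2(.189,.982)/np.pi)
```

```text
6.85 [0.5332 0.0628 0.2422]
320 233
(294, 202, 55, 58)
[1, -3.93, -1.47, -0.2, -0.0, -0.0, 0.01]
[1, -3.93, -1.47, -0.2, -0.0, -0.0, 0.01]
[1, -3.94, -1.47, -0.2, -0.0, -0.0, 0.01]
[1, -3.93, -1.47, -0.2, -0.0, -0.0, 0.01]
[1, -3.94, -1.47, -0.2, -0.0, -0.0, 0.02]
[1, -3.94, -1.46, -0.2, -0.01, -0.0, 0.01]
[1, -3.93, -1.47, -0.19, -0.0, -0.01, 0.02]
[1, -3.94, -1.46, -0.2, -0.01, -0.0, 0.01]
[1, -3.93, -1.46, -0.19, -0.0, -0.01, 0.02]
```

View pics/w4c.png

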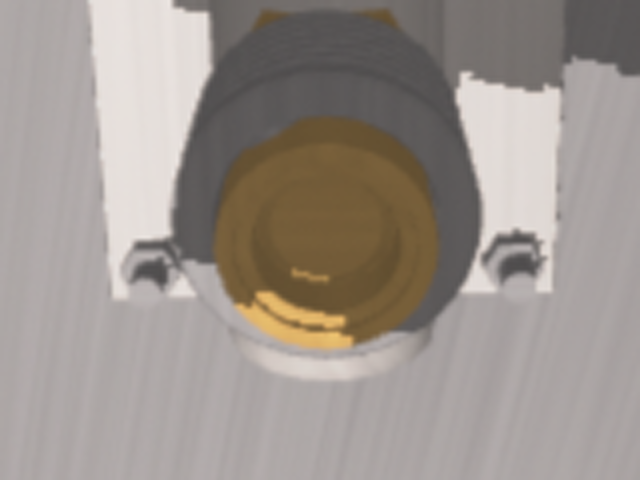

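The sleeve stays back: the brass body stands clear of the rim, and the mouth is centred at about (321.6,234). Next I move above the fog head at the same yaw.

servo_tool([
  [1,-3.93,-1.47,-0.2,0,0,0],
  [1,-3.93,-1.47,-0.2,0,0,0],
  [1,-3.93,-1.47,-0.2,0,0,0],
  [1,-3.93,-1.47,-0.2,0,0,0],
  [1,-3.93,-1.47,-0.2,0,0,0],
])

```text
time_s: 7.35
eef_pos: [0.4978, -0.1456, 0.2514]
orientation: [-0.001, 0.636, 0.772, -0.001]
ft_force: [0.4, -0.0, 0.2]
grip_width: 0.086
gripper_force: 0.0
```

servo_tool([
  [1,-3.93,-1.47,-0.2,0,0,0],
  [1,-3.93,-1.47,-0.2,0,0,0],
  [1,-3.93,-1.47,-0.2,0,0,0],
  [1,-3.93,-1.47,-0.2,0,0,0],
])

```text
time_s: 7.75
eef_pos: [0.4702, -0.311, 0.2592]
orientation: [-0.001, 0.636, 0.772, -0.0]
ft_force: [0.6, 0.4, 0.1]
grip_width: 0.0852
gripper_force: 0.0
```

servo_tool([
  [1,0,0,0,0,0,0],
  [1,0,0,0,0,0,0],
  [1,0,0,0,0,0,0],
])

```text
time_s: 8.05
eef_pos: [0.4712, -0.3085, 0.2594]
orientation: [-0.001, 0.636, 0.772, -0.0]
ft_force: [-0.3, 1.2, -0.1]
grip_width: 0.0854
gripper_force: 0.0
```

Run:
```python
from h import *
f=robot.grab_frame('wrist'); s,p,R=pose(); print(s['time_s'],p.round(4))
f0=np.load('f1.npy',allow_pickle=True).item()
for u,v in ((512,240),(540,240),(548,245)): print('box',ray(f0['top'],u,v,0)[:2].round(3),ray(f0['top'],u,v,.12)[:2].round(3))
for t in ['head_barrel','head_shoulder','fog_head','blank_plug']:
    print(t,[(np.round(d['xyz'],4).tolist(),round(d['p'],2)) for d in robot.spot_point(f,t)[:2]])
im=np.ascontiguousarray(f['pixels'][:,:,::-1])
u,v=map(int,proj(f,[.471,-.31,.133])); print(u,v)
np.save('fh.npy',f,allow_pickle=True)
y0=max(0,v-75);x0=u-100;print(x0,y0)
cv2.imwrite('pics/w5c.png',cv2.resize(im[y0:y0+150,x0:x0+200],None,fx=4,fy=4,interpolation=cv2.INTER_CUBIC))
```

```text
8.1 [ 0.4715 -0.3082  0.2597]
box [ 0.536 -0.402] [ 0.526 -0.354]
box [ 0.536 -0.461] [ 0.526 -0.406]
box [ 0.526 -0.477] [ 0.517 -0.42 ]
head_barrel [([0.5863, -0.299, 0.067], 0.67), ([0.4715, -0.3051, 0.0841], 0.59)]
head_shoulder [([0.4636, -0.3081, 0.0613], 0.92), ([0.5869, -0.305, 0.0355], 0.74)]
fog_head [([0.4714, -0.3089, 0.0231], 0.57), ([0.5865, -0.3013, 0.0006], 0.57)]
blank_plug [([0.4839, -0.2196, 0.0218], 0.84)]
321 222
221 147
```

View pics/w5c.png

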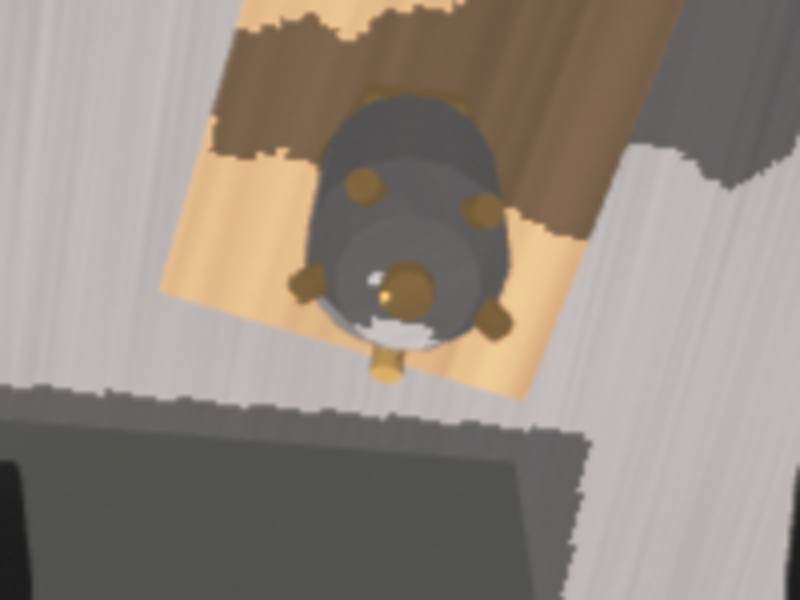

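The fog head is upright, with its axis at about column 323, the barrel rim's lower edge at row 234.5 and the top nozzle at row 219.5. The box wall lies at y≈-0.40, which is clear of the gripper. Next I fit the head's axis to these.

Run:
```python
from h import *
from scipy.optimize import least_squares
f=np.load('fh.npy',allow_pickle=True).item()
a=np.linspace(0,2*np.pi,181)
def ext(x,y,z,r):
    P=np.array([proj(f,[x+r*np.cos(t),y+r*np.sin(t),z]) for t in a]); return P[:,0].min(),P[:,0].max(),P[:,1].min(),P[:,1].max()
def res(q):
    e=ext(*q,.115,.018); n=proj(f,[*q,.131]); return [e[0]-297.6,e[1]-348.1,e[3]-234.4,0]
r=least_squares(res,[.471,-.31],diff_step=1e-4); print(r.x.round(4),r.fun.round(2),ext(*r.x,.115,.018),proj(f,[*r.x,.133]),proj(f,[*r.x,.128]))
t=r.x
plan([*t,.148],np.degrees(np.arctan2(.189,.982)),n=4)
```

```text
[ 0.4714 -0.3085] [-0.76  0.76  0.04  0.  ] (np.float64(296.8422604119241), np.float64(348.8574485931869), np.float64(185.8979254797952), np.float64(234.4428546429364)) (np.float64(322.82326182089867), np.float64(220.94582957780486)) (np.float64(322.83033362749325), np.float64(217.96285925034866))
[1, 0.0, -0.0, 2.81, -0.0, -0.01, 0.05]
[1, 0.01, -0.01, 2.81, -0.0, -0.01, 0.05]
[1, 0.0, -0.0, 2.82, -0.0, -0.0, 0.05]
[1, 0.01, -0.01, 2.81, -0.0, -0.01, 0.05]
```

The TCP already stands over the head's axis at (0.4714, -0.3085). I'll descend 11.5 cm and grip.

servo_tool([
  [1,0,0,3.5,0,0,0],
  [1,0,0,3.5,0,0,0],
  [1,0,0,2.5,0,0,0],
  [1,0,0,1.5,0,0,0],
  [1,0,0,0.5,0,0,0],
])

```text
time_s: 8.8
eef_pos: [0.4708, -0.3092, 0.1444]
orientation: [-0.001, 0.636, 0.772, -0.0]
ft_force: [-0.8, -0.2, 0.1]
grip_width: 0.0854
gripper_force: 0.0
```

servo_tool([
  [0.55,0,0,0,0,0,0],
  [0.5,0,0,0,0,0,0],
  [0.3,0,0,0,0,0,0],
  [0.2,0,0,0,0,0,0],
  [0.2,0,0,0,0,0,0],
])

```text
time_s: 9.3
eef_pos: [0.4718, -0.3101, 0.147]
orientation: [0.001, 0.636, 0.772, 0.0]
ft_force: [-1.0, 1.2, 5.6]
grip_width: 0.0345
gripper_force: 59.2
```

servo_tool([
  [0.2,0,0,0,0,0,0],
  [0.2,0,0,0,0,0,0],
])

```text
time_s: 9.5
eef_pos: [0.4718, -0.3101, 0.147]
orientation: [0.001, 0.636, 0.772, 0.0]
ft_force: [-1.6, 0.9, 5.2]
grip_width: 0.0347
gripper_force: 59.2
```

Run:
```python
from h import *
s,p,R=pose(); print(s['time_s'],p.round(4),R.as_matrix().round(4).tolist(),np.round(s['ft_force'],2),np.round(s['ft_torque'],3))
```

```text
9.5 [ 0.4718 -0.3101  0.147 ] [[-0.1908, 0.9816, 0.0021], [0.9816, 0.1908, -0.0005], [-0.0009, 0.0019, -1.0]] [-1.61  0.85  5.17] [ 0.167  0.217 -0.035]
```

servo_tool([
  [0.2,0,0,-1,0,0,0],
  [0.2,0,0,-3,0,0,0],
  [0.2,0,0,-4,0,0,0],
  [0.2,0,0,-4,0,0,0],
  [0.2,0,0,-2,0,0,0],
])

```text
time_s: 10.0
eef_pos: [0.4715, -0.3107, 0.2898]
orientation: [0.002, 0.636, 0.771, 0.001]
ft_force: [0.5, 0.0, -2.9]
grip_width: 0.0347
gripper_force: 60.3
```

servo_tool([
  [0.2,0,0,0,0,0,0],
  [0.2,0,0,0,0,0,0],
  [0.2,0,0,0,0,0,0],
])

```text
time_s: 10.3
eef_pos: [0.4706, -0.3092, 0.2843]
orientation: [-0.001, 0.636, 0.772, -0.0]
ft_force: [-0.0, -0.3, -2.8]
grip_width: 0.0348
gripper_force: 60.3
```

Run:
```python
from h import *
s,p,R=pose(); print(s['time_s'],p.round(4),R.as_matrix().round(4).tolist(),np.round(s['ft_force'],2),s['grip_width'])
f=robot.grab_frame('wrist'); np.save('fg.npy',f,allow_pickle=True)
plan([.5333,.0622,p[2]],np.degrees(np.arctan2(.189,.982)),g=0.2)
```

```text
10.3 [ 0.4706 -0.3092  0.2843] [[-0.191, 0.9816, -0.0022], [0.9816, 0.191, 0.0012], [0.0016, -0.0019, -1.0]] [-0.05 -0.3  -2.79] 0.03480775670991869
[0.2, 3.92, 1.47, 0.0, -0.01, -0.01, 0.01]
[0.2, 3.92, 1.47, 0.0, -0.01, -0.01, 0.01]
[0.2, 3.92, 1.47, 0.0, -0.02, -0.01, 0.01]
[0.2, 3.92, 1.47, 0.0, -0.01, -0.01, 0.01]
[0.2, 3.92, 1.47, 0.0, -0.02, -0.01, 0.01]
[0.2, 3.92, 1.47, 0.0, -0.01, -0.01, 0.02]
[0.2, 3.92, 1.47, 0.0, -0.02, -0.01, 0.01]
[0.2, 3.92, 1.47, 0.0, -0.01, -0.01, 0.02]
[0.2, 3.91, 1.46, 0.0, -0.02, -0.01, 0.01]
```

servo_tool([
  [0.2,3.92,1.47,0,0,0,0],
  [0.2,3.92,1.47,0,0,0,0],
  [0.2,3.92,1.47,0,0,0,0],
  [0.2,3.92,1.47,0,0,0,0],
  [0.2,3.92,1.47,0,0,0,0],
])

```text
time_s: 10.85
eef_pos: [0.5055, -0.1017, 0.2846]
orientation: [-0.001, 0.636, 0.771, -0.001]
ft_force: [2.0, -0.0, -2.7]
grip_width: 0.0348
gripper_force: 60.3
```

servo_tool([
  [0.2,3.92,1.47,0,0,0,0],
  [0.2,3.92,1.47,0,0,0,0],
  [0.2,3.92,1.47,0,0,0,0],
  [0.2,3.2,1.2,0,0,0,0],
  [0.2,0.7,0.26,0,0,0,0],
])

```text
time_s: 11.35
eef_pos: [0.5334, 0.0667, 0.2841]
orientation: [-0.001, 0.634, 0.774, -0.0]
ft_force: [-0.4, 0.2, -3.7]
grip_width: 0.0351
gripper_force: 60.4
```

servo_tool([
  [0.2,0,0,0,0,0,0],
  [0.2,0,0,0,0,0,0],
  [0.2,0,0,0,0,0,0],
])

```text
time_s: 11.65
eef_pos: [0.5335, 0.0596, 0.2854]
orientation: [0.0, 0.637, 0.771, -0.0]
ft_force: [-0.2, 0.3, -3.3]
grip_width: 0.0352
gripper_force: 60.4
```

Run:
```python
from h import *
s,p,R=pose(); print(s['time_s'],p.round(4),R.as_matrix().round(4).tolist(),np.round(s['ft_force'],2),np.round(s['ft_torque'],3))
f=robot.grab_frame('wrist'); g=robot.grab_frame('scene'); t=robot.grab_frame('top')
np.save('f6.npy',{'w':f,'s':g,'t':t},allow_pickle=True)
tip=[.5333,.0622,.161]; print(proj(f,tip),proj(f,[.5333,.0622,.135]),proj(g,tip),proj(g,[.5333,.0622,.135]))
a=cv2.resize(f['pixels'][180:400,220:420],None,fx=2,fy=2,interpolation=cv2.INTER_CUBIC)
b=cv2.resize(g['pixels'][115:181,305:365],(400,440),interpolation=cv2.INTER_CUBIC)
cv2.imwrite('pics/c6.png',np.hstack([a,b])[:,:,::-1])
```

```text
11.65 [0.5335 0.0596 0.2854] [[-0.1881, 0.9821, -0.0006], [0.9821, 0.1881, -0.0008], [-0.0006, -0.0007, -1.0]] [-0.21  0.29 -3.28] [-0.008 -0.016 -0.025]
(np.float64(322.8858193770276), np.float64(217.89748679403186)) (np.float64(322.8836835618004), np.float64(203.74087060590946)) (np.float64(341.17033659280645), np.float64(151.66990859875278)) (np.float64(340.67267571476333), np.float64(159.7522597543393))
```

View pics/c6.png

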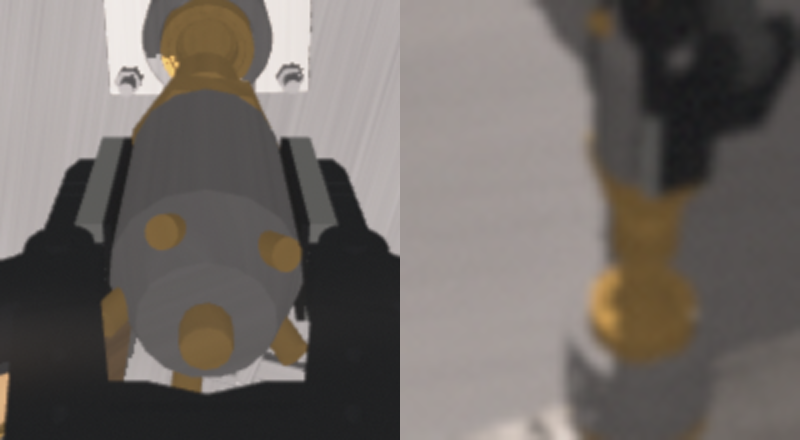

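In this picture the plug is upright and its axis passes within about 1 crop pixel of the mouth centre (about (642,310) in the right half). The arm was still swinging when the picture was taken, so I'll let it settle before measuring again.

servo_tool([
  [0.2,0,0,0,0,0,0],
  [0.2,0,0,0,0,0,0],
  [0.2,0,0,0,0,0,0],
  [0.2,0,0,0,0,0,0],
  [0.2,0,0,0,0,0,0],
])

```text
time_s: 12.3
eef_pos: [0.5337, 0.0616, 0.2857]
orientation: [-0.0, 0.636, 0.772, -0.0]
ft_force: [-0.9, -0.1, -2.8]
grip_width: 0.0344
gripper_force: 60.4
```

Run:
```python
from h import *
for i in range(2):
    f=robot.grab_frame('wrist'); g=robot.grab_frame('scene'); s,p,R=pose(); print(s['time_s'],p.round(4))
np.save('f7.npy',{'w':f,'s':g},allow_pickle=True)
# wrist: top nozzle brass blob, hex lower
def blobs(im,x0,x1,y0,y1,amin):
    hsv=cv2.cvtColor(np.ascontiguousarray(im[:,:,::-1]),cv2.COLOR_BGR2HSV); m=cv2.inRange(hsv,(10,90,40),(34,255,255))[y0:y1,x0:x1]
    n,l,st,c=cv2.connectedComponentsWithStats(m); return [(st[i][:2]+[x0,y0],st[i][2:],(c[i]+[x0,y0]).round(1)) for i in range(1,n) if st[i][4]>amin]
for k in ('f6.npy','f7.npy'):
    d=np.load(k,allow_pickle=True).item(); print(k)
    for b in blobs(d['w']['pixels'],220,420,180,400,30): print(*b)
    # scene plug/mouth brass extents per row
    im=d['s']['pixels']; hsv=cv2.cvtColor(np.ascontiguousarray(im[:,:,::-1]),cv2.COLOR_BGR2HSV); m=cv2.inRange(hsv,(10,90,40),(34,255,255))[:,325:360]
    print([(v,np.nonzero(m[v])[0].min()+325,np.nonzero(m[v])[0].max()+325) for v in range(140,170) if m[v].any()])
```

```text
12.4 [0.5337 0.0616 0.2857]
12.5 [0.5337 0.0616 0.2857]
f6.npy
[295 180] [  55   55 1941] [323.4 204.5]
[293 287] [ 20  18 287] [302.2 295.2]
[349 296] [ 22  20 329] [359.6 305.2]
[270 324] [ 14  26 257] [276.6 336.4]
[310 332] [ 27  33 732] [322.7 348. ]
[356 339] [ 18  23 244] [363.8 351.6]
[274 352] [  9  18 105] [277.8 361.7]
[220 367] [  5  32 116] [221.5 380.4]
[306 366] [ 15  10 101] [312.9 371. ]
[(142, np.int64(336), np.int64(337)), (143, np.int64(336), np.int64(348)), (144, np.int64(336), np.int64(347)), (145, np.int64(337), np.int64(347)), (146, np.int64(337), np.int64(346)), (147, np.int64(337), np.int64(346)), (148, np.int64(337), np.int64(346)), (149, np.int64(337), np.int64(346)), (150, np.int64(337), np.int64(346)), (151, np.int64(337), np.int64(345)), (152, np.int64(337), np.int64(345)), (153, np.int64(338), np.int64(345)), (154, np.int64(338), np.int64(344)), (155, np.int64(336), np.int64(345)), (156, np.int64(335), np.int64(346)), (157, np.int64(334), np.int64(347)), (158, np.int64(334), np.int64(348)), (159, np.int64(334), np.int64(348)), (160, np.int64(334), np.i
[... 993 characters left out ...]
50, np.int64(338), np.int64(347)), (151, np.int64(338), np.int64(346)), (152, np.int64(338), np.int64(346)), (153, np.int64(338), np.int64(346)), (154, np.int64(338), np.int64(345)), (155, np.int64(337), np.int64(345)), (156, np.int64(335), np.int64(346)), (157, np.int64(334), np.int64(347)), (158, np.int64(334), np.int64(348)), (159, np.int64(334), np.int64(348)), (160, np.int64(334), np.int64(348)), (161, np.int64(334), np.int64(348)), (162, np.int64(334), np.int64(348)), (163, np.int64(334), np.int64(348)), (164, np.int64(334), np.int64(348)), (165, np.int64(335), np.int64(348)), (166, np.int64(336), np.int64(347)), (167, np.int64(337), np.int64(346)), (168, np.int64(338), np.int64(343))]
```

The arm has settled. The plug is about 1 to 1.5 mm too far along +y by the scene view, so I'll correct that and descend to just above the mouth.

servo_tool([
  [0.2,-0.12,-0.04,0.4,0,0,0],
  [0.2,0,0,0.6,0,0,0],
  [0.2,0,0,0.6,0,0,0],
  [0.2,0,0,0.4,0,0,0],
  [0.2,0,0,0,0,0,0],
])

```text
time_s: 13.0
eef_pos: [0.5331, 0.0603, 0.2648]
orientation: [-0.0, 0.636, 0.772, -0.001]
ft_force: [0.3, -0.1, -3.5]
grip_width: 0.0351
gripper_force: 60.4
```

servo_tool([
  [0.2,0,0,0.2,0,0,0],
  [0.2,0,0,0.2,0,0,0],
  [0.2,0,0,0,0,0,0],
  [0.2,0,0,0,0,0,0],
])

```text
time_s: 13.4
eef_pos: [0.5335, 0.0603, 0.2617]
orientation: [-0.0, 0.636, 0.772, 0.0]
ft_force: [0.4, -0.7, -2.6]
grip_width: 0.035
gripper_force: 60.4
```

servo_tool([
  [0.2,0,0,0.2,0,0,0],
  [0.2,0,0,0.1,0,0,0],
  [0.2,0,0,0,0,0,0],
  [0.2,0,0,0,0,0,0],
])

```text
time_s: 13.8
eef_pos: [0.5335, 0.0603, 0.2587]
orientation: [-0.0, 0.636, 0.772, 0.0]
ft_force: [-0.4, 0.1, -2.5]
grip_width: 0.0347
gripper_force: 60.4
```

servo_tool([
  [0.2,0,0,0.1,0,0,0],
  [0.2,0,0,0.1,0,0,0],
  [0.2,0,0,0,0,0,0],
])

```text
time_s: 14.1
eef_pos: [0.5334, 0.0603, 0.2565]
orientation: [-0.0, 0.636, 0.772, -0.0]
ft_force: [-0.1, 0.5, -2.1]
grip_width: 0.0349
gripper_force: 60.4
```

servo_tool([
  [0.2,0,0,0.1,0,0,0],
  [0.2,0,0,0.1,0,0,0],
  [0.2,0,0,0,0,0,0],
])

```text
time_s: 14.4
eef_pos: [0.5335, 0.0603, 0.2545]
orientation: [-0.0, 0.636, 0.772, -0.0]
ft_force: [0.4, -0.0, -1.9]
grip_width: 0.0345
gripper_force: 60.4
```

servo_tool([
  [0.2,0,0,0.1,0,0,0],
  [0.2,0,0,0.1,0,0,0],
  [0.2,0,0,0,0,0,0],
])

```text
time_s: 14.7
eef_pos: [0.5334, 0.0603, 0.2525]
orientation: [-0.0, 0.636, 0.772, -0.0]
ft_force: [0.5, 0.4, -3.0]
grip_width: 0.0349
gripper_force: 60.4
```

servo_tool([
  [0.2,0,0,0.1,0,0,0],
  [0.2,0,0,0.1,0,0,0],
  [0.2,0,0,0,0,0,0],
])

```text
time_s: 15.0
eef_pos: [0.5335, 0.0603, 0.2507]
orientation: [-0.0, 0.636, 0.772, 0.0]
ft_force: [0.8, 0.2, -2.3]
grip_width: 0.0352
gripper_force: 60.4
```

servo_tool([
  [0.2,0,0,0.1,0,0,0],
  [0.2,0,0,0.1,0,0,0],
  [0.2,0,0,0,0,0,0],
])

```text
time_s: 15.3
eef_pos: [0.5336, 0.0603, 0.2488]
orientation: [0.0, 0.636, 0.772, 0.0]
ft_force: [-0.8, -0.2, 3.4]
grip_width: 0.0347
gripper_force: 60.9
```

servo_tool([
  [0.2,0,0,0.1,0,0,0],
  [0.2,0,0,0.1,0,0,0],
  [0.2,0,0,0,0,0,0],
])

```text
time_s: 15.6
eef_pos: [0.5336, 0.0603, 0.2467]
orientation: [0.0, 0.636, 0.772, 0.0]
ft_force: [-1.6, 0.5, 2.0]
grip_width: 0.0349
gripper_force: 60.9
```

The collar picked up at TCP z≈0.2495, so home should be near 0.222. Side forces are small, so I'll carry on down.

servo_tool([
  [0.2,0,0,0.15,0,0,0],
  [0.2,0,0,0.15,0,0,0],
  [0.2,0,0,0.15,0,0,0],
  [0.2,0,0,0.05,0,0,0],
  [0.2,0,0,0,0,0,0],
])

```text
time_s: 16.1
eef_pos: [0.5336, 0.0603, 0.2418]
orientation: [0.0, 0.636, 0.772, 0.0]
ft_force: [-2.0, -0.6, 6.1]
grip_width: 0.035
gripper_force: 61.2
```

servo_tool([
  [0.2,0,0,0.15,0,0,0],
  [0.2,0,0,0.15,0,0,0],
  [0.2,0,0,0.15,0,0,0],
  [0.2,0,0,0.05,0,0,0],
  [0.2,0,0,0,0,0,0],
])

```text
time_s: 16.6
eef_pos: [0.5336, 0.0603, 0.2369]
orientation: [0.0, 0.636, 0.772, 0.0]
ft_force: [-2.9, -0.2, 6.8]
grip_width: 0.0351
gripper_force: 61.4
```

servo_tool([
  [0.2,0,0,0.15,0,0,0],
  [0.2,0,0,0.15,0,0,0],
  [0.2,0,0,0.15,0,0,0],
  [0.2,0,0,0.05,0,0,0],
  [0.2,0,0,0,0,0,0],
])

```text
time_s: 17.1
eef_pos: [0.5337, 0.0603, 0.2321]
orientation: [0.0, 0.636, 0.772, 0.0]
ft_force: [-2.4, -0.7, 8.2]
grip_width: 0.0345
gripper_force: 61.5
```

servo_tool([
  [0.2,0,0,0.15,0,0,0],
  [0.2,0,0,0.15,0,0,0],
  [0.2,0,0,0.1,0,0,0],
  [0.2,0,0,0,0,0,0],
])

```text
time_s: 17.5
eef_pos: [0.5337, 0.0603, 0.2282]
orientation: [0.0, 0.636, 0.772, 0.0]
ft_force: [-3.5, -0.8, 8.6]
grip_width: 0.0352
gripper_force: 61.6
```

servo_tool([
  [0.2,0,0,0.1,0,0,0],
  [0.2,0,0,0.1,0,0,0],
  [0.2,0,0,0,0,0,0],
])

```text
time_s: 17.8
eef_pos: [0.5336, 0.0603, 0.2261]
orientation: [0.0, 0.636, 0.772, 0.0]
ft_force: [-2.7, 0.0, 8.0]
grip_width: 0.0348
gripper_force: 61.6
```

servo_tool([
  [0.2,0,0,0.1,0,0,0],
  [0.2,0,0,0,0,0,0],
])

```text
time_s: 18.0
eef_pos: [0.5336, 0.0603, 0.2248]
orientation: [0.0, 0.636, 0.772, 0.0]
ft_force: [-1.4, -0.1, 3.2]
grip_width: 0.0346
gripper_force: 60.9
```

servo_tool([
  [0.2,0,0,0.05,0,0,0],
  [0.2,0,0,0,0,0,0],
])

```text
time_s: 18.2
eef_pos: [0.5336, 0.0603, 0.2243]
orientation: [0.0, 0.636, 0.772, 0.0]
ft_force: [-1.8, 0.4, 7.7]
grip_width: 0.035
gripper_force: 60.9
```

servo_tool([
  [0.2,0,0,0.05,0,0,0],
  [0.2,0,0,0,0,0,0],
])

```text
time_s: 18.4
eef_pos: [0.5336, 0.0603, 0.224]
orientation: [0.0, 0.636, 0.772, 0.0]
ft_force: [-3.9, 0.1, 8.6]
grip_width: 0.035
gripper_force: 61.0
```

Run:
```python
from h import *
g=robot.grab_frame('scene'); f=robot.grab_frame('wrist'); np.save('f8.npy',{'w':f,'s':g},allow_pickle=True)
a=cv2.resize(f['pixels'][180:400,220:420],None,fx=2,fy=2,interpolation=cv2.INTER_CUBIC)
b=cv2.resize(g['pixels'][130:196,310:370],(400,440),interpolation=cv2.INTER_CUBIC)
cv2.imwrite('pics/c8.png',np.hstack([a,b])[:,:,::-1])
```

```text
(no output)
```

View pics/c8.png

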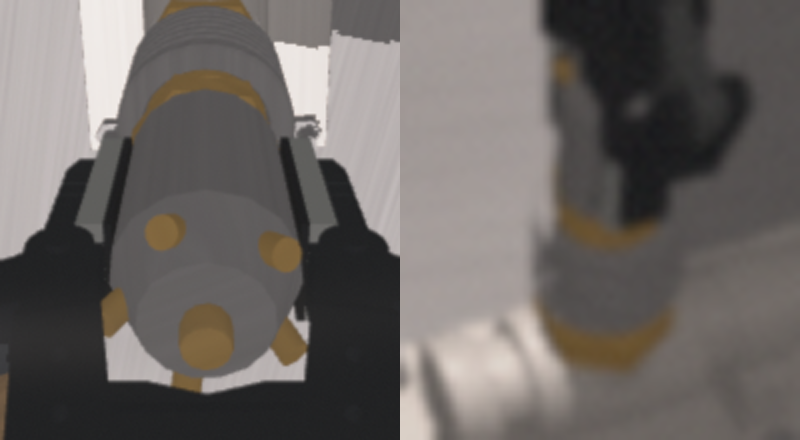

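The picture shows the sleeve forward again, its grey rim directly under the brass hex in both views, so the plug has locked. I'll press a little further to confirm the shoulder is fully home.

servo_tool([
  [0.2,0,0,0.05,0,0,0],
  [0.2,0,0,0,0,0,0],
  [0.2,0,0,0,0,0,0],
])

```text
time_s: 18.8
eef_pos: [0.5336, 0.0603, 0.2237]
orientation: [0.0, 0.636, 0.772, 0.0]
ft_force: [-3.5, 0.3, 9.6]
grip_width: 0.035
gripper_force: 61.1
```

servo_tool([
  [0.2,0,0,0.05,0,0,0],
  [0.2,0,0,0,0,0,0],
  [0.2,0,0,0,0,0,0],
])

```text
time_s: 19.1
eef_pos: [0.5337, 0.0602, 0.2232]
orientation: [0.0, 0.636, 0.772, 0.0]
ft_force: [-4.0, -0.4, 10.0]
grip_width: 0.0346
gripper_force: 61.2
```

servo_tool([
  [0.2,0,0,0,0,0,0],
  [0.2,0,0,0,0,0,0],
])

```text
time_s: 19.3
eef_pos: [0.5337, 0.0603, 0.2232]
orientation: [0.0, 0.636, 0.772, 0.0]
ft_force: [-3.9, -0.3, 10.0]
grip_width: 0.0352
gripper_force: 61.2
```

It is still moving at the collar's own force, so I'll go on in 0.5 mm steps until the stop is felt.

servo_tool([
  [0.2,0,0,0.05,0,0,0],
  [0.2,0,0,0,0,0,0],
])

```text
time_s: 19.5
eef_pos: [0.5337, 0.0602, 0.2229]
orientation: [-0.0, 0.636, 0.772, 0.0]
ft_force: [-4.8, -0.6, 12.1]
grip_width: 0.0348
gripper_force: 61.6
```

servo_tool([
  [0.2,0,0,0.05,0,0,0],
  [0.2,0,0,0,0,0,0],
])

```text
time_s: 19.7
eef_pos: [0.5337, 0.0602, 0.2228]
orientation: [-0.0, 0.636, 0.772, 0.0]
ft_force: [-5.4, -0.2, 15.9]
grip_width: 0.0343
gripper_force: 62.2
```

The motion stopped and the force jumped, so the head is home at a push of about 18 N. I'll release, rise and check.

servo_tool([
  [1,0,0,0,0,0,0],
  [1,0,0,0,0,0,0],
  [1,0,0,0,0,0,0],
  [1,0,0,0,0,0,0],
  [1,0,0,0,0,0,0],
])

```text
time_s: 20.2
eef_pos: [0.5335, 0.0603, 0.2215]
orientation: [-0.0, 0.636, 0.772, -0.0]
ft_force: [0.7, 0.3, 0.5]
grip_width: 0.0858
gripper_force: 0.0
```

servo_tool([
  [1,0,0,-1,0,0,0],
  [1,0,0,-3,0,0,0],
  [1,0,0,-4,0,0,0],
  [1,0,0,-3,0,0,0],
  [1,0,0,-1,0,0,0],
])

```text
time_s: 20.7
eef_pos: [0.5346, 0.06, 0.3457]
orientation: [0.002, 0.636, 0.771, 0.002]
ft_force: [0.3, 1.1, -0.4]
grip_width: 0.0856
gripper_force: 0.0
```

servo_tool([
  [1,0,0,0,0,0,0],
  [1,0,0,0,0,0,0],
  [1,0,0,0,0,0,0],
])

```text
time_s: 21.0
eef_pos: [0.5329, 0.0604, 0.3403]
orientation: [-0.001, 0.636, 0.772, -0.001]
ft_force: [0.3, 0.2, -0.2]
grip_width: 0.0853
gripper_force: 0.0
```

Run:
```python
from h import *
s,p,R=pose(); print(s['time_s'],p.round(4),np.round(s['ft_force'],1))
for n in ('scene','wrist'):
    f=robot.grab_frame(n)
    for t in ['head_shoulder','head_barrel','fog_head']: print(n,t,[(np.round(d['xyz'],3).tolist(),round(d['p'],2)) for d in robot.spot_point(f,t)[:3]])
    if n=='scene':
        im=f['pixels']; hsv=cv2.cvtColor(np.ascontiguousarray(im[:,:,::-1]),cv2.COLOR_BGR2HSV); m=cv2.inRange(hsv,(10,90,40),(34,255,255))
        d=np.load('f8.npy',allow_pickle=True).item()['s']['pixels']; m8=cv2.inRange(cv2.cvtColor(np.ascontiguousarray(d[:,:,::-1]),cv2.COLOR_BGR2HSV),(10,90,40),(34,255,255))
        print('brass rows now',[(v,int((m[v,330:355]>0).sum()),int((m8[v,330:355]>0).sum())) for v in range(110,190) if m[v,330:355].any()])
```

```text
21.0 [0.5329 0.0604 0.3403] [ 0.3  0.2 -0.2]
scene head_shoulder [([0.588, -0.308, 0.038], 0.92), ([0.531, 0.064, 0.139], 0.68)]
scene head_barrel [([0.532, 0.062, 0.168], 0.97), ([0.587, -0.304, 0.066], 0.66), ([0.534, 0.059, 0.072], 0.63)]
scene fog_head [([0.588, -0.303, -0.001], 0.8), ([0.534, 0.065, 0.103], 0.74)]
brass rows now [(132, 2, 0), (133, 3, 0), (134, 5, 0), (135, 3, 0), (136, 4, 0), (137, 3, 0), (138, 1, 0), (139, 3, 1), (140, 3, 3), (141, 2, 2), (142, 2, 0), (144, 2, 0), (145, 2, 0), (160, 3, 0), (161, 5, 2), (162, 9, 3), (163, 14, 9), (164, 12, 10), (165, 10, 11), (166, 6, 7), (178, 4, 3), (179, 9, 7), (180, 16, 16), (181, 15, 15), (182, 13, 13), (183, 11, 11), (184, 9, 9)]
wrist head_shoulder [([0.53, 0.062, 0.139], 0.95)]
wrist head_barrel [([0.532, 0.064, 0.165], 0.82)]
wrist fog_head [([0.536, 0.062, 0.099], 0.92)]
```

The head stays locked: its shoulder is at z≈0.139, within the ±4 mm error of the mouth at 0.135. The sleeve is forward, and the gripper stands well clear. Handing in.

```bash
python3 -c "
from station import robot
print(robot.job_done())"
```

```text
the job is handed in; nothing more can be done
None
```

The fog head is home and locked in the coupler with the sleeve sprung forward, pushed home with about 18 N and released at about 20 s; the job is handed in, but no verdict was returned.

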